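# Refit the heater's gas knob and hold the pilot open

### The job

Put the loose control knob back on the D-shaped spindle of the heater's gas valve: turn it so that its D hole matches the flat of the spindle, push it fully home, then press it all the way down against the spring, as for lighting the pilot, and finish while still holding it pressed down. The old knob is brittle, so take it with a light grip (about 10 N) and do not lean on it with more than about 20 N; leave the other things on the worktop where they lie.

Things in the scene. Friction and masses are not known exactly. Their poses are not given: they have to be found in the camera images.
- knob: Loose black knob, about 45 g, standing hole down on the worktop. Origin: centre of its underside, on its axis; z up, x to the pointer nose (within 0.6 rad of world -x at the start). Skirt: disc 48 mm wide, 18 mm high. On it the pointer bar to grip: 14 mm wide along y, 18 to 40 mm above the underside, x -22 to +25 mm; the +x end is a half-round nose with a white line on top.
- knob_seat (a point): Closed end of the D hole in the knob's underside, on the axis, 14 mm above the underside; axes as the knob's. The hole is 14 mm deep, radius 7.8 mm, its flat on the nose side (+x), 3.3 mm from the axis: 0.8 mm clearance all round on the spindle. With the knob home it meets spindle_tip.
- knob_nose (a point): Tip of the knob's pointer nose, at its top edge: 25 mm from the axis along the knob's x, 40 mm above its underside.
- valve: Heater gas valve, fixed on the worktop, right or left of the knob: aluminium block 110 (x) x 80 (y) x 55 mm high, a brass union on each y side (116 mm over both), on top a dark dial plate with white ticks and, at its centre, the upright spindle in a bush 20 mm wide, top 60 mm above the worktop. Origin: centre of its underside. Yaw up to 0.3 rad.
- spindle_tip (a point): Tip of the steel D spindle, on its axis, 83 mm above the worktop when not pressed. Spindle: 14 mm diameter, flat on its +x side 2.5 mm from the axis, tip tapered 2 mm all round over the last 2.5 mm. z up, x out of the flat: the knob's x must point the same way (nose over the flat). Knob home, not pressed: its underside is 69 mm above the worktop; pressed fully down: 61 mm.
- spindle (a joint): How far the spindle is pressed down, m: 0 up, 0.008 at its stop. A spring pushes it up with about 2.8 N at 0 and 8.4 N at the stop.
- stem (a joint): Rotation of the spindle in the valve, rad, 0 with the flat towards the valve's -x, growing anticlockwise from above; starts between -0.5 and 0.5. It is stiff (0.3 N m) and need not be turned.
- spark_plug_1: Bystander: used spark plug lying on the worktop, 69x42x20 mm; loose, leave it alone.
- screwdriver_red: Bystander: flat screwdriver with a red handle, lying along y near the front edge, 36x214x25 mm; loose, leave it alone.
- pliers: Bystander: combination pliers, lying on the right, 89x181x16 mm; loose, leave it alone.
- ratchet: Bystander: ratchet handle lying along y in front of the row of bottles, 71x195x31 mm; loose, leave it alone.
- brake_pad_0: Bystander: dark brake pad on the left, 55x90x13 mm; loose, leave it alone.
- tape_measure: Bystander: tape measure standing on its base on the left, 60x86x64 mm; loose, leave it alone.

How it is judged:
On the way, in this order (a step that is already met when the one before it is completed fails the run):
1. the knob is lifted off the worktop by the fingers (height (world z) of knob above 0.03 m and contact force between the fingers and knob above 1 N), for 0.1 s.
2. the knob is home on the spindle: hole matched to the flat and the spindle's tip at the end of the hole (horizontal distance between knob_seat and spindle_tip below 0.0025 m and x of knob_nose in the frame of spindle_tip above 0.015 m and z of knob_seat in the frame of spindle_tip below 0.003 m and angle between the x axis of knob and the x axis of spindle_tip, either way round below 0.35 rad and angle between knob's own z axis and vertical below 0.14 rad), for 0.1 s.
At the end, for the whole second after the job is handed in: Fingers still hold the knob (over 1 N); it is home on the spindle (hole end within 3 mm of the tip in height and 2.5 mm sideways, nose on the side of the flat, yaw within 0.35 rad, upright within 0.14 rad) and the spindle is pressed down more than 5.5 of its 8 mm (all of step 2 and contact force between the fingers and knob above 1 N and value of joint spindle above 0.0055 m); the arm keeps its last pose, push and grip.
It fails at once if the brittle knob is gripped too hard: more than 60 N in all between fingers and knob (contact force between the fingers and knob above 60 N).
It fails at once if the knob is rammed or jammed on the valve: more than 60 N (contact force between knob and valve above 60 N).
It fails at once if a bystander is moved by more than 30 mm (distance of any of spark_plug_1, screwdriver_red, pliers, ratchet, brake_pad_0, tape_measure from where it was at the start of the episode above 0.03 m).
It also fails if it takes over 51 s, if anything falls off the work surface, if the arm or the gripper's body presses on something with over 40 N, if the wrist force passes 120 N, or if a joint passes its speed limit or range.

### The arm

A 6-joint arm with a two-finger parallel gripper is mounted at the origin on a cart in front of the work surface, level with it; the furniture and walls round the work are solid. World frame = base frame: x ahead of the robot, y to its left, z up, the work surface at z = 0. Lengths are in m, angles in rad, forces in N, time in s.
With the tool pointing down it reaches from about 0.3 to 0.775 m from the base axis. Payload 14.6 kg.
Tool frame: the origin (TCP) lies on the mounting face of the last link; the fingertips stand 199 mm ahead of it and the grasp point (between the pads) lies arm.grip_point_offset ahead of it (arm.grip_point_offset is the distance from the TCP to the grasp point, in m); z points along the fingers, y is the line along which they close (so a half turn about z gives the same grasp; the last joint's range is limited). The gripper opens to 94 mm and grips with 3 to 60 N. Pads are 16 mm wide; open, the fingers measure 119 mm over their backs; the gripper's body (75 mm by 177 mm) begins 78 mm behind the grasp point.
Start: joints at [1.149, 0.3, 1.521, -0, 1.321, -0.067], TCP at [0.191, 0.516, 0.405] pointing down, gripper open.
Joint ranges: [-3.03, 3.03], [-0.79, 2.21], [0.23, 2.52], [-1.04, 4.18], [0, 3.07], [-2.55, 2.55]. Speed limits (rad/s): [2.22, 2.22, 2.57, 3.14, 3.14, 3.14].

### API

Orientations are given as [roll, pitch, yaw] about the fixed x, y, z axes, in that order (R = Rz(yaw) Ry(pitch) Rx(roll)).
In Python, from plant import arm gives the robot as it stands.
- The arm moves only by the tool pendant, called after "Emit:" as a command line: name --pt "numbers of a row" for each row, then --argument value for the rest. Schema: {"type":"object","properties":{"rows":{"type":"array","items":{"type":"array","items":{"type":"array","items":{"type":"number"},"minItems":6,"maxItems":6},"minItems":1,"maxItems":20},"minItems":1,"maxItems":1},"finger_gap":{"type":"number"},"grip_force":{"type":"number"},"only":{"type":"string"},"quiet":{"type":"boolean"},"lines":{"type":"string"}},"required":["rows"],"additionalProperties":false}. rows is a list that holds a single list of rows (three levels of brackets), with 1 to 20 rows, each of 6 numbers: dx, dy, dz in shares of 0.75 m (1.0 is 0.75 m), then a rotation vector rx, ry, rz in shares of 2 pi rad (1.0 is 2 pi rad); each row is the pose to reach, as a shift and turn from the pose commanded when the call began, along the tool's axes at that moment; what a row does not reach only later rows make up. A row lasts 1/8 s, in which the tool goes at most 0.0625 m and 0.188 rad, less where a joint would pass 70% of its speed; a pose out of reach is approached as far as the arm can. finger_gap is the opening from 0.0 (shut) to 1.0 (fully open), set as the call begins (left out keeps the last). The fingers move at their own pace and stop on an object; grip_force is the grip in N (left out, the last holds). Time passes only in rows, so rows that do not move let the fingers close. The tool returns the time, the measured TCP pose, the force, the opening and the grip force at its end. only (a regular expression) keeps the lines of the reply that match it, lines (a string "A,B") keeps lines A to B, and quiet returns only ok. No shift or turn number may pass 1 either way. Input that does not fit is refused with a message, and nothing moves.
- arm.state(): the state, without advancing time (a new reading comes with each control period).
- arm.snapshot(name): name is "side" or "top" or "wrist"; returns the picture (480x640x3 uint8, red, green, blue); there is no depth.
- arm.camera_params(name): a dict with "mtx" (3x3 intrinsics, pixels), "k1" (the pictures are not rectified: a ray, as slopes to the right and down, at radius r is drawn at 1 + k1 r^2 times it, then the intrinsics apply), "extrinsics" (4x4, takes a point from world to camera coordinates); the wrist camera has in their place "T_tool_cam" (4x4, takes a point from camera to tool coordinates, whose origin is the TCP and whose axes are the flange's). Camera axes: x right, y down, z forward; pixel columns grow to the right and rows downward; lengths in m; the calibration is good to about 2 mm. A picture is of the moment at which its call begins: read the wrist's pose just before it. camera_params takes no time and is no camera call.
- arm.hand_in(): hands the job in; it is judged then, once.
The state is a dict: "time_s": time; "qpos": joint angles; "joint_velocities": joint speeds; "joint_efforts": joint torques, N m; "tcp_pos": TCP position; "orientation": TCP orientation; "ft_force": force on the tool from outside, world axes, zero at the start; "ft_torque": the same for the moment, N m; "grip_width": opening from 0.0 (shut) to 1.0 (fully open); "finger_force": force on a finger pad.
Only numpy, scipy, OpenCV 4.12 (cv2) and the standard library are available. Lean on these libraries where they do the work, as an engineer would, in place of code of your own. Each camera call takes 0.05 s, during which the arm holds its last target. There are 200 camera calls.

## Working session

There is one attempt and no reset: what is moved stays moved. The work goes in short steps, Python scripts to look and compute and a tool call to move; the robot and the scene stay as the last step left them, time stands still between calls to the robot, and variables do not carry over. Pictures are saved under pics/ and viewed, at most 10 in all, crops included, and the job is handed in when it is done.

```bash
mkdir -p pics; ls
```

Run:
```python
from plant import arm
import cv2,numpy as np
np.set_printoptions(precision=4,suppress=True)
print(arm.state(),arm.grip_point_offset)
for n in("side","top","wrist"):
    p=arm.camera_params(n);print(n,p)
a=[arm.snapshot(n)[:,:,::-1] for n in("top","side")]
for n,i in zip(("top","side"),a): cv2.imwrite(f"pics/{n}0.png",i)
```

```text
pics
plant.py
{'time_s': 0.0, 'qpos': array([ 1.1494,  0.3005,  1.5216, -0.    ,  1.3207, -0.0666]), 'joint_velocities': array([-0.0008,  0.0015, -0.    , -0.0002, -0.0002, -0.0027]), 'joint_efforts': array([  0.0023, -53.1808, -35.2753,   0.071 ,   0.0241,  -0.0001]), 'tcp_pos': array([0.1911, 0.5157, 0.4041]), 'orientation': array([-3.1404, -0.    ,  2.7868]), 'ft_force': array([ 0.0346, -0.5576,  0.6325]), 'ft_torque': array([-0.0464, -0.0321, -0.0626]), 'finger_force': 0.0, 'grip_width': 1.0027766100040014} 0.1804
side {'mtx': array([[601.9227,   0.    , 321.3485],
       [  0.    , 601.9227, 240.2679],
       [  0.    ,   0.    ,   1.    ]]), 'k1': 0.013801125806289961, 'extrinsics': array([[-0.9982,  0.0596, -0.0039,  0.5222],
       [ 0.039 ,  0.6004, -0.7987,  0.0162],
       [-0.0453, -0.7974, -0.6017,  1.6664],
       [ 0.    ,  0.    ,  0.    ,  1.    ]])}
top {'mtx': array([[504.124 ,   0.    , 316.9372],
       [  0.    , 504.124 , 242.7867],
       [  0.    ,   0.    ,   1.    ]]), 'k1': 0.021380254319900652, 'extrinsics': array([[ 0.0076, -1.    , -0.003 ,  0.0266],
       [-0.9823, -0.0069, -0.1872,  0.5215],
       [ 0.1872,  0.0044, -0.9823,  1.438 ],
       [ 0.    ,  0.    ,  0.    ,  1.    ]])}
wrist {'mtx': array([[384.5399,   0.    , 320.7558],
       [  0.    , 384.5399, 240.0909],
       [  0.    ,   0.    ,   1.    ]]), 'k1': -0.06550222660680458, 'T_tool_cam': array([[ 0.    , -0.9701, -0.2428,  0.0703],
       [ 1.    ,  0.0001, -0.0003,  0.0006],
       [ 0.0003, -0.2428,  0.9701,  0.0206],
       [ 0.    ,  0.    ,  0.    ,  1.    ]])}
```

View pics/top0.png

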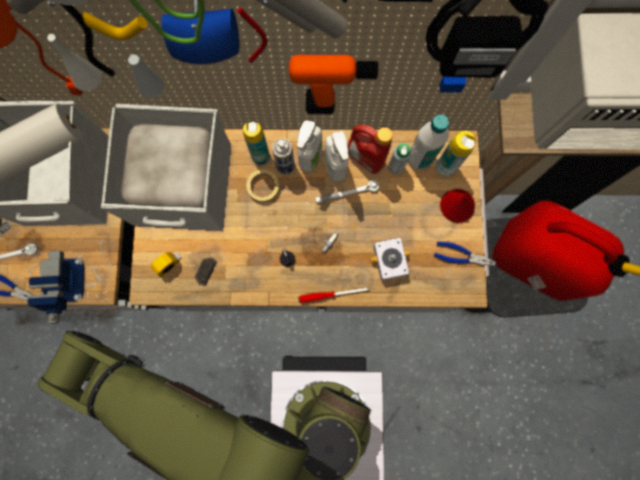

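View pics/side0.png

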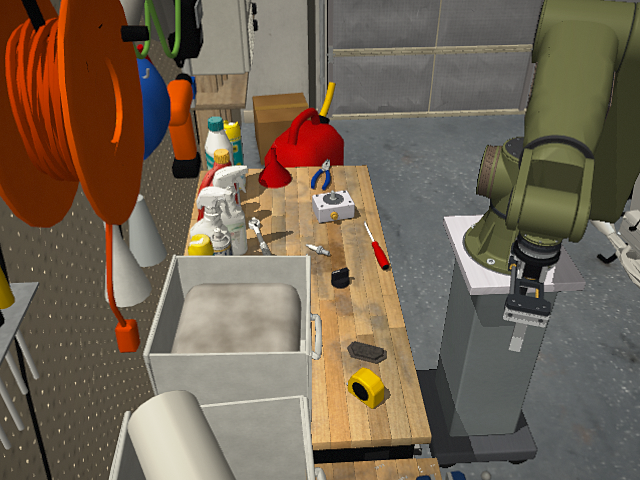

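The top view shows the knob at about (287,258) and the valve's spindle at about (392,257). The side view shows the knob at (341,278) and the spindle tip near (333,193). Next I'll work out rough positions from these.

Create h.py:
```python
from plant import arm
import cv2,numpy as np
from scipy.spatial.transform import Rotation as R
np.set_printoptions(precision=4,suppress=True)
def tool(s=None):
    s=s or arm.state(); T=np.eye(4); T[:3,:3]=R.from_euler('xyz',s['orientation']).as_matrix(); T[:3,3]=s['tcp_pos']; return T
def cam(n,T=None):
    p=arm.camera_params(n)
    C=T@p['T_tool_cam'] if n=='wrist' else np.linalg.inv(p['extrinsics'])
    return p['mtx'],p['k1'],C
def ray(c,uv):
    K,k,C=c; uv=np.array(uv,float).reshape(-1,1,2)
    d=cv2.undistortPoints(uv,K,np.array([k,0,0,0.]))[:,0]
    d=np.c_[d,np.ones(len(d))]@C[:3,:3].T
    return C[:3,3],d
def plane(c,uv,z):
    o,d=ray(c,uv); return o+d*((z-o[2])/d[:,2])[:,None]
def meet(*rays):  # (o,d) each single -> least squares point, residual mm
    A=0;b=0;P=[]
    for o,d in rays:
        d=np.ravel(d)/np.linalg.norm(d);M=np.eye(3)-np.outer(d,d);A=A+M;b=b+M@o;P.append((o,M))
    x=np.linalg.solve(A,b); return x,[1e3*np.linalg.norm(M@(x-o)) for o,M in P]
def rel(T,p,yaw):  # shift/turn in tool axes to TCP position p, pointing down at tool-x yaw
    Rt=R.from_euler('xyz',[np.pi,0,yaw]).as_matrix()
    return T[:3,:3].T@(p-T[:3,3]), R.from_matrix(T[:3,:3].T@Rt).as_rotvec()
def project(c,X):
    K,k,C=c; W=np.linalg.inv(C); X=np.atleast_2d(X)@W[:3,:3].T+W[:3,3]
    return cv2.projectPoints(X,np.zeros(3),np.zeros(3),K,np.array([k,0,0,0.]))[0][:,0]
```

Run:
```python
from h import *
t,s=cam('top'),cam('side')
print(plane(t,[[287,258]],.03),plane(s,[[341,278]],.03),plane(t,[[392,257]],.07),plane(s,[[333,193]],.083))
print(meet(ray(t,[287,258]),ray(s,[341,278])),meet(ray(t,[392,257]),ray(s,[333,193])))
T=tool();print(T)
# wrist view axis: camera offset
print(rel(T,np.array([.40,-.05,.40]),np.pi))
print(project(cam('wrist',np.block([[R.from_euler('xyz',[np.pi,0,np.pi]).as_matrix(),np.array([[.4],[-.05],[.4]])],[0,0,0,1]])),[[.48,.06,.04],[.48,-.21,.08]]))
```

```text
[[0.4784 0.1191 0.03  ]] [[0.4818 0.1399 0.03  ]] [[ 0.4771 -0.187   0.07  ]] [[ 0.4788 -0.1743  0.083 ]]
(array([0.4804, 0.1203, 0.0134]), [np.float64(0.5677512536835008), np.float64(0.5677512536834538)]) (array([ 0.4771, -0.1864,  0.075 ]), [np.float64(0.7815127177771655), np.float64(0.7815127177771874)])
[[-0.9377  0.3474 -0.0004  0.1911]
 [ 0.3474  0.9377 -0.0009  0.5157]
 [ 0.0001 -0.001  -1.      0.4042]
 [ 0.      0.      0.      1.    ]]
(array([-0.3925, -0.4579,  0.0046]), array([-0.001 , -0.0003, -0.3548]))
[[435.0367 306.2549]
 [135.625  324.4196]]
```

The manual's scale: shifts go in shares of 0.75 m and turns go in shares of 2 pi rad. Converting my numbers, -0.46 m / 0.75 = -0.6133, -0.39 m / 0.75 = -0.52, -0.355 rad / 6.2832 = -0.0565.

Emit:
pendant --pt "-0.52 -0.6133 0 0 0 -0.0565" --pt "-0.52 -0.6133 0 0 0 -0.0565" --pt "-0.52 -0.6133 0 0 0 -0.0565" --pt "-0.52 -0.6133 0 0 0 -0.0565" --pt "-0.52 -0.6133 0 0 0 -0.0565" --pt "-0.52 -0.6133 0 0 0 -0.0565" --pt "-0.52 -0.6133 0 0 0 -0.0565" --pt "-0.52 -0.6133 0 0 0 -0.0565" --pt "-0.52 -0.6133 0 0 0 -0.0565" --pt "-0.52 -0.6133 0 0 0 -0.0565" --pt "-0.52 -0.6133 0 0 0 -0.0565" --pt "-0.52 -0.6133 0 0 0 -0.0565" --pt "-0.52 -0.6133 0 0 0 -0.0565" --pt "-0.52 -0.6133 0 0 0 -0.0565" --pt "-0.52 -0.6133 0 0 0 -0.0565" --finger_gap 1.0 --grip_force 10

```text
refused: rows: the value is too long (schema: maxItems 1). Nothing was moved.
```

Nothing moved. I misread the format; it is a list holding one list of rows, three levels of brackets. Resending.

Emit:
pendant --rows '[[[-0.52, -0.6133, 0, 0, 0, -0.0565], [-0.52, -0.6133, 0, 0, 0, -0.0565], [-0.52, -0.6133, 0, 0, 0, -0.0565], [-0.52, -0.6133, 0, 0, 0, -0.0565], [-0.52, -0.6133, 0, 0, 0, -0.0565], [-0.52, -0.6133, 0, 0, 0, -0.0565], [-0.52, -0.6133, 0, 0, 0, -0.0565], [-0.52, -0.6133, 0, 0, 0, -0.0565], [-0.52, -0.6133, 0, 0, 0, -0.0565], [-0.52, -0.6133, 0, 0, 0, -0.0565], [-0.52, -0.6133, 0, 0, 0, -0.0565], [-0.52, -0.6133, 0, 0, 0, -0.0565], [-0.52, -0.6133, 0, 0, 0, -0.0565], [-0.52, -0.6133, 0, 0, 0, -0.0565], [-0.52, -0.6133, 0, 0, 0, -0.0565]]]' --finger_gap 1.0 --grip_force 10

```text
time_s: 1.98
tcp_pos: [0.3969, -0.0507, 0.4048]
orientation: [-3.142, 0.0, -3.141]
ft_force: [0.2, 0.3, -0.4]
grip_width: 1.001
finger_force: 0.0
```

Run:
```python
from h import *
s=arm.state();print(s['tcp_pos'],s['orientation'],s['qpos'])
i=arm.snapshot('wrist');cv2.imwrite('pics/w1.png',i[:,:,::-1]);np.save('w1T.npy',tool(s))
T=tool(s);print(rel(T,np.array([.40,-.187,.33]),np.pi))
for p in([.4,-.187,.33],[.40,.12,.33]):
  M=np.eye(4);M[:3,:3]=R.from_euler('xyz',[np.pi,0,np.pi]).as_matrix();M[:3,3]=p
  print(project(cam('wrist',M),[[.48,.12,.04],[.477,-.187,.083]]))
```

```text
[ 0.3969 -0.0507  0.4048] [-3.1416  0.0003 -3.1406] [-0.2186 -0.0424  1.9073  0.      1.2765 -1.7905]
(array([-0.0029, -0.1363,  0.0748]), array([-0.    ,  0.0003,  0.001 ]))
[[687.3558 336.1098]
 [319.986  371.2446]]
[[320.1167 343.2183]
 [-94.6579 358.5846]]
```

View pics/w1.png

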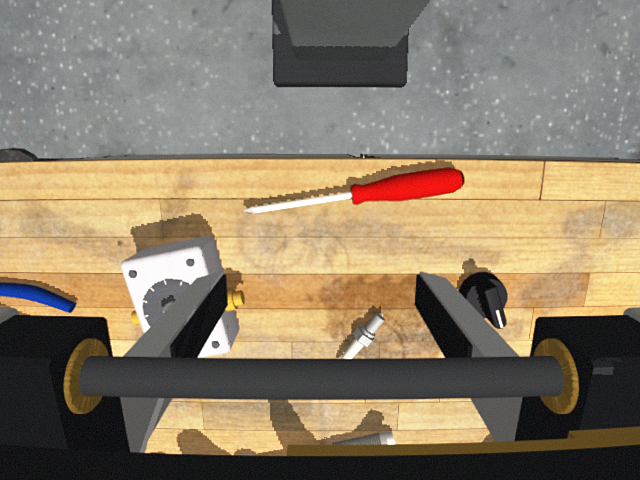

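The wrist view shows the valve's dial near (167,300) and the knob near (487,295), both partly hidden or far off. I'll take closer views over each, valve first.

In the tool's units: -0.135 m / 0.75 = -0.18, -0.07 m / 0.75 = -0.0933.

Emit:
pendant --rows '[[[-0.0933, -0.18, 0.0933, 0, 0, 0], [-0.0933, -0.18, 0.0933, 0, 0, 0], [-0.0933, -0.18, 0.0933, 0, 0, 0], [-0.0933, -0.18, 0.0933, 0, 0, 0], [-0.0933, -0.18, 0.0933, 0, 0, 0], [-0.0933, -0.18, 0.0933, 0, 0, 0]]]'

```text
time_s: 2.78
tcp_pos: [0.4668, -0.1853, 0.3354]
orientation: [-3.141, 0.001, -3.14]
ft_force: [-0.2, -0.8, 0.7]
grip_width: 0.999
finger_force: 0.0
```

Create snap.py:
```python
import sys
from h import *
s=arm.state();i=arm.snapshot('wrist');n=sys.argv[1]
cv2.imwrite(f'pics/{n}.png',i[:,:,::-1]);np.save(n+'.npy',tool(s));print(s['tcp_pos'],s['orientation'])
```

```bash
python3 snap.py v1
```

```text
[ 0.4668 -0.1853  0.3354] [-3.1411  0.0011 -3.1404]
```

Emit:
pendant --rows '[[[0.04, 0, 0, 0, 0, 0], [0.04, 0, 0, 0, 0, 0], [0.04, 0, 0, 0, 0, 0], [0.04, 0, 0, 0, 0, 0]]]'

```text
time_s: 3.32
tcp_pos: [0.4374, -0.1859, 0.3348]
orientation: [-3.141, 0.0, -3.141]
ft_force: [0.1, 0.1, -0.2]
grip_width: 0.999
finger_force: 0.0
```

```bash
python3 snap.py v2
```

```text
[ 0.4374 -0.1859  0.3348] [-3.1414  0.0005 -3.141 ]
```

Emit:
pendant --rows '[[[0, 0.4067, 0, 0, 0, 0], [0, 0.4067, 0, 0, 0, 0], [0, 0.4067, 0, 0, 0, 0], [0, 0.4067, 0, 0, 0, 0], [0, 0.4067, 0, 0, 0, 0], [0, 0.4067, 0, 0, 0, 0], [0, 0.4067, 0, 0, 0, 0], [0, 0.4067, 0, 0, 0, 0]]]'

```text
time_s: 4.38
tcp_pos: [0.4372, 0.1179, 0.3346]
orientation: [-3.142, -0.0, 3.14]
ft_force: [-0.2, -0.3, 0.1]
grip_width: 1.001
finger_force: 0.0
```

```bash
python3 snap.py k1
```

```text
[0.4372 0.1179 0.3346] [-3.1415 -0.0001  3.1401]
```

Emit:
pendant --rows '[[[-0.04, 0, 0.04, 0, 0, 0], [-0.04, 0, 0.04, 0, 0, 0], [-0.04, 0, 0.04, 0, 0, 0], [-0.04, 0, 0.04, 0, 0, 0]]]'

```text
time_s: 4.92
tcp_pos: [0.4667, 0.1187, 0.3055]
orientation: [3.141, 0.001, 3.141]
ft_force: [0.7, 0.6, 0.2]
grip_width: 0.997
finger_force: 0.0
```

```bash
python3 snap.py k2
python3 -c "
import cv2,numpy as np
a=[cv2.resize(cv2.imread(f'pics/{n}.png')[150:400,200:440],(399,299) if 0 else (400,300)) for n in ('v1','v2','k1','k2')]
cv2.imwrite('pics/m.png',np.vstack([np.hstack(a[:2]),np.hstack(a[2:])]))"
```

```text
[0.4667 0.1187 0.3055] [3.1414 0.0012 3.1415]
```

View pics/m.png

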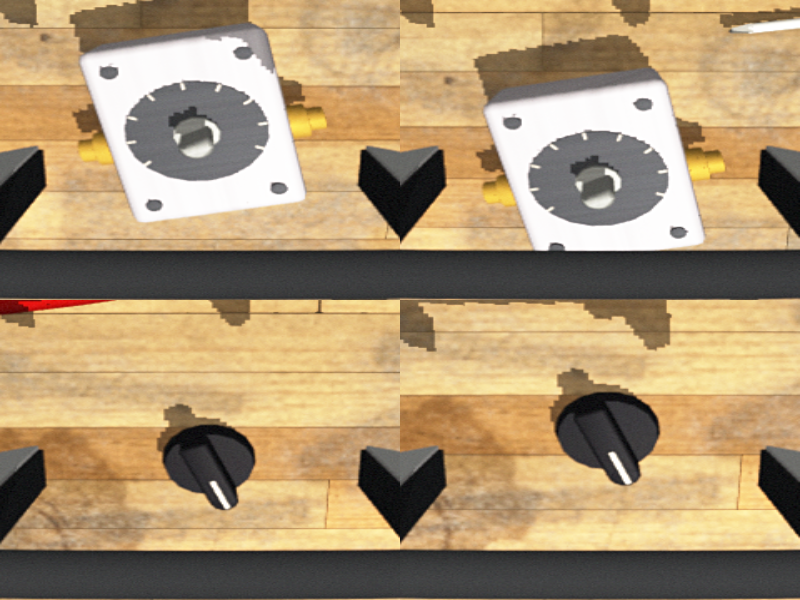

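Upper row: valve dial centred at about (197,132), with the spindle's D tip at its middle. Lower row: the knob, whose white line seems to lie at its lower-right end. I'll zoom in to be sure.

```bash
python3 -c "
import cv2,numpy as np
a=cv2.imread('pics/v1.png')[215:305,270:370];b=cv2.imread('pics/k2.png')[215:305,280:380]
g=lambda x:np.clip((x/255.)**.55*255,0,255).astype(np.uint8)
f=lambda x:cv2.resize(x,None,fx=4,fy=4,interpolation=cv2.INTER_CUBIC)
cv2.imwrite('pics/z.png',np.hstack([f(a),f(g(b))]))"
```

```text
(no output)
```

View pics/z.png

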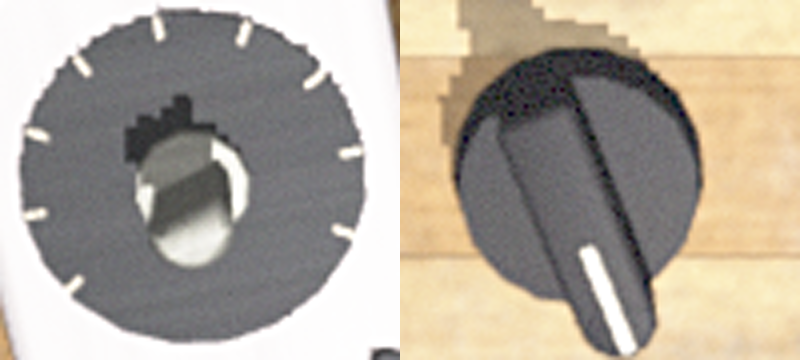

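```bash
python3 -c "
import cv2,numpy as np
a=cv2.imread('pics/top0.png')[240:276,267:307];b=cv2.imread('pics/side0.png')[260:296,321:361];c=cv2.imread('pics/side0.png')[175:229,303:363]
g=lambda x:np.clip((x/255.)**.55*255,0,255).astype(np.uint8)
f=lambda x:cv2.resize(g(x),(266,240),interpolation=cv2.INTER_CUBIC)
cv2.imwrite('pics/z2.png',np.hstack([f(a),f(b),f(c)]))"
```

```text
(no output)
```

View pics/z2.png

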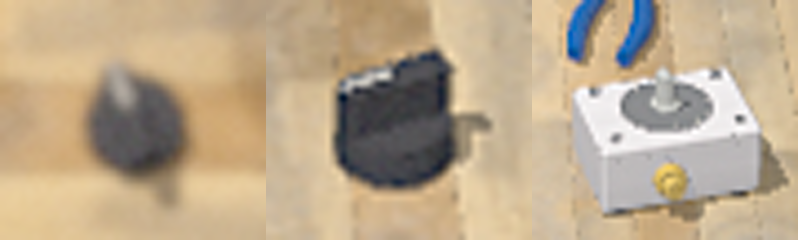

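Both views show the white nose line on the far side, so the nose points roughly to world +x, not -x as the text says. The spindle's flat does face -x (up-left in the wrist view), so the knob needs about a half turn. Now for precise measurements.

Create meas.py:
```python
from h import *
from scipy.optimize import least_squares
def big(m): 
    n,l,s,c=cv2.connectedComponentsWithStats(m.astype(np.uint8)); k=1+np.argmax(s[1:,4]); return (l==k).astype(np.uint8),c[k]
def circ(P,r=None):
    f=(lambda p:np.hypot(*(P-p[:2]).T)-(p[2] if r is None else r))
    c=P.mean(0); s=least_squares(f,[*c,r or .02],loss='soft_l1',f_scale=.0005); return s.x,1e3*np.median(abs(f(s.x)))
W={}
for n in('k1','k2'):
    I=cv2.imread(f'pics/{n}.png'); c=cam('wrist',np.load(n+'.npy')); g=I.max(2).astype(int)
    roi=np.zeros_like(g,bool); q=project(c,[[.48,.12,.02]])[0].astype(int); roi[q[1]-55:q[1]+55,q[0]-60:q[0]+60]=1
    m,_=big((g<75)&roi); h=cv2.convexHull(np.argwhere(m)[:,::-1].astype(np.int32))[:,0]
    ct=cv2.findContours(m,0,1)[0][0][:,0].astype(float)
    P=plane(c,ct,.018)[:,:2]; cx=P.mean(0)
    a=circ(P,.024); sel=(abs(np.hypot(*(P-a[0][:2]).T)-.024)<.003)&(P[:,0]>a[0][0]-.003); print(n,'skirt',m.sum(),a,circ(P[sel],.024),sel.sum())
    hull=cv2.fillPoly(np.zeros(g.shape,np.uint8),[h],1)
    nearm=cv2.dilate(m,np.ones((5,5)))
    w,wc=big((I.min(2)>110)&(np.ptp(I.astype(int),axis=2)<40)&(nearm>0)&roi)
    L=plane(c,np.argwhere(w)[:,::-1].astype(float),.040)[:,:2]
    u=np.linalg.svd(L-L.mean(0))[2][0]; u*=np.sign(u[0]); t=(L-L.mean(0))@u
    print(' line',w.sum(),wc,L.mean(0),'ang',np.arctan2(u[1],u[0]),'len',np.ptp(t),'end',L.mean(0)+u*t.max())
    W[n]=ray(c,wc)
print('line height',meet(W['k1'],W['k2']))
D={};S={}
for n in('v1','v2'):
    I=cv2.imread(f'pics/{n}.png'); c=cam('wrist',np.load(n+'.npy')); g=I.max(2).astype(int)
    q=project(c,[[.477,-.187,.056]])[0].astype(int); roi=np.zeros_like(g,bool); roi[q[1]-45:q[1]+45,q[0]-55:q[0]+55]=1
    m,_=big((g<125)&roi); ct=cv2.convexHull(np.argwhere(m)[:,::-1].astype(np.int32))[:,0].astype(float)
    P=plane(c,ct,.057)[:,:2]; a=circ(P); print(n,'dial',a); D[n]=ray(c,project(c,[[*a[0][:2],.057]])[0])
    s,_=big((g>105)&(cv2.erode(cv2.fillPoly(np.zeros(g.shape,np.uint8),[ct.astype(np.int32)],1),np.ones((25,25)))>0))
    pts=np.argwhere(s)[:,::-1].astype(float); print(' bright',s.sum(),pts.min(0),pts.max(0),plane(c,[pts.mean(0)],.083))
    print(g[q[1]-8:q[1]+24,q[0]-16:q[0]+14] if n=='v1' else '', q)
print('dial height',meet(D['v1'],D['v2']))
```

```bash
python3 meas.py
```

```text
k1 skirt 2586 (array([0.4771, 0.122 , 0.024 ]), np.float64(1.617182216185252)) (array([0.4765, 0.1219, 0.024 ]), np.float64(1.482512578076042)) 86
 line 106 [331.5755 312.1226] [0.493  0.1266] ang 0.3676690508609544 len 0.020861007847160294 end [0.5029 0.1304]
k2 skirt 3203 (array([0.478 , 0.1222, 0.024 ]), np.float64(1.6870613583738134)) (array([0.4771, 0.1226, 0.024 ]), np.float64(1.1230567138248488)) 94
 line 125 [331.528 289.568] [0.4929 0.1266] ang 0.37308985256687577 len 0.020523131596430395 end [0.5024 0.1303]
line height (array([0.4921, 0.1265, 0.0419]), [np.float64(0.016813685031782596), np.float64(0.01681368503182268)])
v1 dial (array([ 0.4756, -0.1871,  0.0299]), np.float64(0.08201176594893958))
 bright 1749 [289. 231.] [346. 286.] [[ 0.4674 -0.1863  0.083 ]]
[[ 82  48  44  54  56  64 101 121 125 126 121 124 124 123 121 123 125 128
  127 127 122 144 247 255 253 255 254 223 124  98]
 [ 69  52  54  47  59  89 115 125 123 122 125 126 127 125 127 128 129 128
  134 128 121 135 219 239 253 251 255 254 181 113]
 [ 88  84  85  61  80 116 127 130 126 129 127 130 133 130 134 129 124
[... 3264 characters left out ...]
 134 125 121 114 125 121 122 121 118 125]
 [115 111 119 119 112 120 117 112 116 116 117 113 119 114 110 114 122 117
  117 118 116 114 121 115 121 126 115 124 118 121]
 [112 119 114 115 114 112 118 119 117 118 116 119 118 120 117 120 115 114
  119 122 118 118 122 121 123 124 120 125 122 127]
 [115 112 115 112 116 114 114 116 119 112 119 124 119 115 114 120 117 117
  118 120 123 122 119 126 122 123 121 125 123 122]] [317 261]
v2 dial (array([ 0.4755, -0.1871,  0.0301]), np.float64(0.13174667468518822))
 bright 1452 [291. 273.] [346. 323.] [[ 0.464  -0.1864  0.083 ]]
 [318 300]
dial height (array([ 0.4761, -0.1871,  0.0556]), [np.float64(0.024588629273225842), np.float64(0.024588629273241527)])
```

Run:
```python
from h import *
for n,q in(('v1',(317,261)),('v2',(318,300))):
    I=cv2.imread(f'pics/{n}.png'); c=cam('wrist',np.load(n+'.npy')); g=I.max(2).astype(float)
    P=[]
    for u in range(q[0]-7,q[0]+3):
        col=g[q[1]-8:q[1]+20,u]; k=np.argmax(col<104); f=k-(104-col[k])/(col[k-1]-col[k]); P.append((u,q[1]-8+f))
    X=plane(c,P,.060)[:,:2]; vx,vy,x0,y0=cv2.fitLine(X.astype(np.float32),cv2.DIST_HUBER,0,1e-4,1e-4).ravel()
    nrm=np.array([-abs(vy),-vx*np.sign(vy)*-1]) ; nrm=np.array([vy,-vx]); nrm*=-np.sign(nrm[0])
    print(n,nrm,'yaw of flat',np.arctan2(nrm[1],nrm[0]),'dist',(np.array([x0,y0])-[.4757,-.1871])@nrm)
T=tool(); print(T[:3,3]); a=.37
print(rel(T,np.array([.479,.1214,.03+.1804]),np.pi+a))
```

```text
v1 [-0.8928 -0.4506] yaw of flat -2.6742089 dist 0.0018709227280944575
v2 [-0.8709 -0.4914] yaw of flat -2.62791 dist 0.001996850197626263
[0.4667 0.1188 0.3055]
(array([-0.0122,  0.0026,  0.0951]), array([-0.    ,  0.0014, -0.3699]))
```

In the tool's units: 0.0845 m / 0.75 = 0.1127, 0.04 m / 0.75 = 0.0533, -0.37 rad / 6.2832 = -0.0589.

Emit:
pendant --rows '[[[-0.016, 0.0035, 0.0267, 0, 0, -0.0589], [-0.016, 0.0035, 0.0533, 0, 0, -0.0589], [-0.016, 0.0035, 0.0667, 0, 0, -0.0589], [-0.016, 0.0035, 0.0867, 0, 0, -0.0589], [-0.016, 0.0035, 0.1067, 0, 0, -0.0589], [-0.016, 0.0035, 0.1127, 0, 0, -0.0589], [-0.016, 0.0035, 0.1127, 0, 0, -0.0589], [-0.016, 0.0035, 0.1127, 0, 0, -0.0589]]]' --finger_gap 1.0 --grip_force 10

```text
time_s: 5.98
tcp_pos: [0.4791, 0.1215, 0.2206]
orientation: [-3.141, 0.001, -2.772]
ft_force: [0.1, 0.2, 0.3]
grip_width: 1.001
finger_force: 0.0
```

Run:
```python
from h import *
T=tool();print(rel(T,np.array([.479,.1214,.220]),np.pi+.37))
```

```text
(array([ 0.0001, -0.0001,  0.0006]), array([-0.0002,  0.0007, -0.0001]))
```

Now I'll close on the knob and lift it.

Emit:
pendant --rows '[[[0, 0, 0, 0, 0, 0], [0, 0, 0, 0, 0, 0], [0, 0, 0, 0, 0, 0], [0, 0, 0, 0, 0, 0], [0, 0, 0, 0, 0, 0], [0, 0, 0, 0, 0, 0], [0, 0, 0, 0, 0, 0], [0, 0, 0, 0, 0, 0], [0, 0, 0, 0, 0, 0], [0, 0, 0, 0, 0, 0], [0, 0, 0, 0, 0, 0], [0, 0, 0, 0, 0, 0]]]' --finger_gap 0.1 --grip_force 10

```text
time_s: 7.48
tcp_pos: [0.4789, 0.1215, 0.2201]
orientation: [-3.142, -0.0, -2.771]
ft_force: [0.4, -0.4, 0.3]
grip_width: 0.146
finger_force: 10.0
```

Emit:
pendant --rows '[[[0, 0, -0.0667, 0, 0, 0], [0, 0, -0.1333, 0, 0, 0], [0, 0, -0.16, 0, 0, 0], [0, 0, -0.16, 0, 0, 0], [0, 0, -0.16, 0, 0, 0]]]'

```text
time_s: 8.1
tcp_pos: [0.4788, 0.1215, 0.3389]
orientation: [3.141, -0.002, -2.771]
ft_force: [-0.3, 0.6, -1.1]
grip_width: 0.149
finger_force: 10.0
```

```bash
python3 snap.py g1
```

```text
[0.4788 0.1215 0.3389] [ 3.1413 -0.0016 -2.7714]
```

View pics/g1.png

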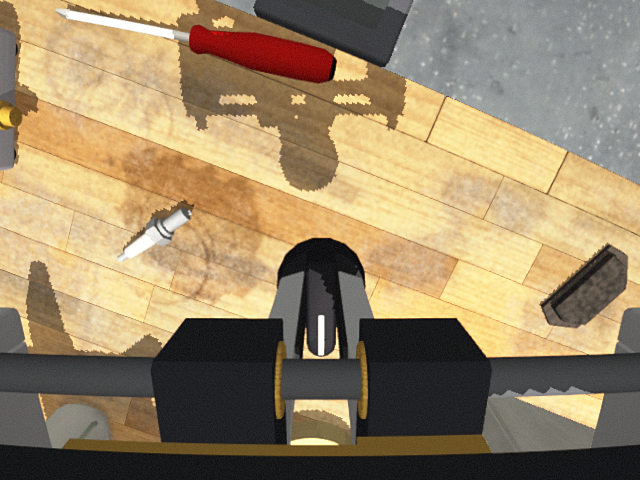

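The knob is held squarely: bar between the pads, nose at about (321,355), near rim of the skirt at (321,238). I'll measure its axis in the tool frame and work out the move to the valve.

Create held.py:
```python
from meas_fn import *
```

Run:
```python
from h import *
from scipy.optimize import least_squares
I=cv2.imread('pics/g1.png'); g=I.max(2); p=arm.camera_params('wrist'); c=(p['mtx'],p['k1'],p['T_tool_cam'])
P=[]
for u in range(294,349):
    col=g[200:300,u].astype(int); k=np.argmax(col<70); P.append((u,200+k-.5))
for z in(.2201,):
    X=plane(c,P,z)[:,:2]
    f=lambda a:np.hypot(*(X-a[:2]).T)-.024
    s=least_squares(f,[0,0],loss='soft_l1',f_scale=3e-4); print('axis in tool',s.x,1e3*abs(f(s.x)).mean())
w=np.argwhere((I.min(2)>150)&(np.indices(g.shape)[0]>300)&(np.indices(g.shape)[0]<370)&(abs(np.indices(g.shape)[1]-321)<8))[:,::-1].astype(float)
L=plane(c,w,.1801)[:,:2];u=np.linalg.svd(L-L.mean(0))[2][0];print('line',L.mean(0),L.min(0),L.max(0),'angle vs tool x',np.arctan(u[1]/u[0]))
T=tool(); print(T[:3,3],arm.state()['orientation'],arm.state()['qpos'])
```

```bash
rm held.py
```

```text
axis in tool [-0.0026  0.0005] 0.18099325726717466
line [-0.0157  0.0004] [-0.0261 -0.0027] [-0.0048  0.0039] angle vs tool x -0.0018610401089848734
[0.4788 0.1215 0.3388] [ 3.1411 -0.0021 -2.7714] [ 0.1743  0.2438  1.7542  0.      1.1458 -1.7667]
```

In the tool's units: -0.286 m / 0.75 = -0.3813, -0.25 m / 0.75 = -0.3333, 3.02 rad / 6.2832 = 0.4806.

Emit:
pendant --rows '[[[0.0273, -0.0667, 0, 0, 0, 0.0286], [0.0533, -0.1333, 0, 0, 0, 0.0573], [0.08, -0.2, 0, 0, 0, 0.0859], [0.1067, -0.2667, 0, 0, 0, 0.1146], [0.1333, -0.3333, 0, 0, 0, 0.1432], [0.1507, -0.3813, 0, 0, 0, 0.1719], [0.1507, -0.3813, 0, 0, 0, 0.2005], [0.1507, -0.3813, 0, 0, 0, 0.2292], [0.1507, -0.3813, 0, 0, 0, 0.2578], [0.1507, -0.3813, 0, 0, 0, 0.2865], [0.1507, -0.3813, 0, 0, 0, 0.3151], [0.1507, -0.3813, 0, 0, 0, 0.3438], [0.1507, -0.3813, 0, 0, 0, 0.3724], [0.1507, -0.3813, 0, 0, 0, 0.4011], [0.1507, -0.3813, 0, 0, 0, 0.4297], [0.1507, -0.3813, 0, 0, 0, 0.4584], [0.1507, -0.3813, 0, 0, 0, 0.4806], [0.1507, -0.3813, 0, 0, 0, 0.4806], [0.1507, -0.3813, 0, 0, 0, 0.4806]]]'

```text
time_s: 10.52
tcp_pos: [0.4771, -0.186, 0.3396]
orientation: [-3.141, 0.001, 0.495]
ft_force: [-0.6, -0.1, -0.5]
grip_width: 0.149
finger_force: 10.0
```

```bash
python3 snap.py h1
```

```text
[ 0.4771 -0.186   0.3396] [-3.1407  0.0006  0.4949]
```

View pics/h1.png

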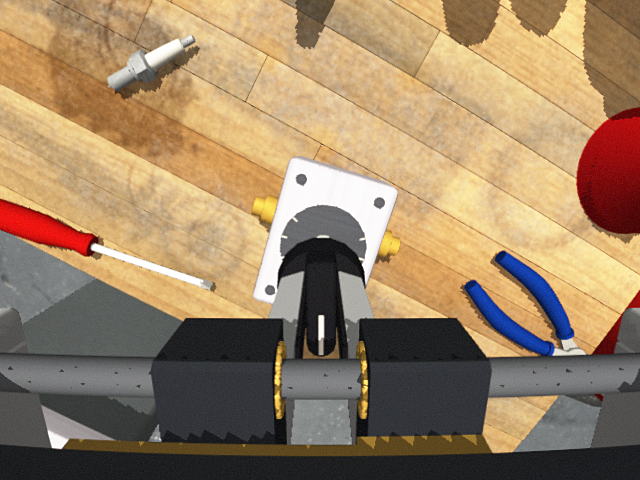

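The knob now hangs over the valve. The dial's upper arc is visible at about (322,206), just above the skirt rim at (321,238). I'll use that arc to measure the spindle axis against the knob in the tool frame.

Run:
```python
from h import *
from scipy.optimize import least_squares
n='h1'; I=cv2.imread(f'pics/{n}.png'); g=I.max(2).astype(float); T=np.load(n+'.npy')
p=arm.camera_params('wrist'); c=(p['mtx'],p['k1'],p['T_tool_cam'])
def arc(u0,u1,r0,r1,th,z,r):
    P=[]
    for u in range(u0,u1):
        col=g[r0:r1,u]; k=np.argmax(col<th)
        if k>0: P.append((u,r0+k-(th-col[k])/(col[k-1]-col[k])))
    X=plane(c,P,z)[:,:2]; f=lambda a:np.hypot(*(X-a).T)-r
    s=least_squares(f,[0,0],loss='soft_l1',f_scale=3e-4); return s.x,1e3*abs(f(s.x)).mean()
d,e=arc(292,356,195,260,160,T[2,3]-.0556,.0300); print('dial in tool',d,e, 'world',(T@[*d,T[2,3]-.0556,1])[:3])
k,e=arc(294,349,212,300,60,.2201,.024); print('skirt in tool',k,e)
print('dial from first view, in tool',(np.linalg.inv(T)@[.4757,-.1871,.0556,1])[:3])
print(arm.state()['qpos'])
```

```text
dial in tool [-0.0003  0.0011] 0.13839891729537937 world [ 0.477  -0.187   0.0556]
skirt in tool [-0.0019 -0.0005] 0.154641604324651
dial from first view, in tool [-0.0016  0.0006  0.284 ]
[-0.4433  0.281   1.7043  0.      1.1571  0.6331]
```

In the tool's units: 0.039 m / 0.75 = 0.052, 0.001 m / 0.75 = 0.0013.

Emit:
pendant --rows '[[[0.0013, 0.0011, 0.0267, 0, 0, 0], [0.0013, 0.0011, 0.0427, 0, 0, 0], [0.0013, 0.0011, 0.0467, 0, 0, 0], [0.0013, 0.0011, 0.0493, 0, 0, 0], [0.0013, 0.0011, 0.052, 0, 0, 0], [0.0013, 0.0011, 0.052, 0, 0, 0]]]'

```text
time_s: 11.32
tcp_pos: [0.4783, -0.1862, 0.3013]
orientation: [3.141, -0.0, 0.492]
ft_force: [0.2, -0.1, -1.0]
grip_width: 0.146
finger_force: 10.0
```

Emit:
pendant --rows '[[[0, 0, 0.0013, 0, 0, 0], [0, 0, 0.0027, 0, 0, 0], [0, 0, 0.004, 0, 0, 0], [0, 0, 0.004, 0, 0, 0]]]'

```text
time_s: 11.82
tcp_pos: [0.4783, -0.1862, 0.2981]
orientation: [-3.141, 0.0, 0.492]
ft_force: [0.1, 0.7, -0.3]
grip_width: 0.147
finger_force: 10.0
```

In the tool's units: 0.006 m / 0.75 = 0.008, 0.0045 m / 0.75 = 0.006.

Emit:
pendant --rows '[[[0, 0, 0.002, 0, 0, 0], [0, 0, 0.004, 0, 0, 0], [0, 0, 0.006, 0, 0, 0], [0, 0, 0.008, 0, 0, 0], [0, 0, 0.008, 0, 0, 0]]]'

```text
time_s: 12.45
tcp_pos: [0.4783, -0.1862, 0.292]
orientation: [-3.141, 0.0, 0.492]
ft_force: [0.9, -0.2, 0.6]
grip_width: 0.144
finger_force: 10.0
```

Emit:
pendant --rows '[[[0, 0, 0.0013, 0, 0, 0], [0, 0, 0.0027, 0, 0, 0], [0, 0, 0.004, 0, 0, 0], [0, 0, 0.004, 0, 0, 0]]]'

```text
time_s: 12.95
tcp_pos: [0.4784, -0.1862, 0.2892]
orientation: [3.142, -0.0, 0.492]
ft_force: [0.1, 0.9, -0.5]
grip_width: 0.144
finger_force: 10.0
```

The knob slid down freely to its home height, so the D is engaged. Now I'll press in small steps.

In the tool's units: 0.004 m / 0.75 = 0.0053, 0.003 m / 0.75 = 0.004.

Emit:
pendant --rows '[[[0, 0, 0.0013, 0, 0, 0], [0, 0, 0.0027, 0, 0, 0], [0, 0, 0.004, 0, 0, 0], [0, 0, 0.0053, 0, 0, 0], [0, 0, 0.0053, 0, 0, 0], [0, 0, 0.0053, 0, 0, 0]]]'

```text
time_s: 13.7
tcp_pos: [0.4784, -0.1862, 0.2853]
orientation: [3.141, -0.0, 0.492]
ft_force: [-0.5, -0.4, 4.8]
grip_width: 0.149
finger_force: 10.0
```

Emit:
pendant --rows '[[[0, 0, 0.0013, 0, 0, 0], [0, 0, 0.0027, 0, 0, 0], [0, 0, 0.004, 0, 0, 0], [0, 0, 0.0047, 0, 0, 0], [0, 0, 0.0047, 0, 0, 0], [0, 0, 0.0047, 0, 0, 0]]]'

```text
time_s: 14.45
tcp_pos: [0.4784, -0.1862, 0.2818]
orientation: [3.141, -0.0, 0.492]
ft_force: [-1.5, 0.4, 7.6]
grip_width: 0.15
finger_force: 10.0
```

```bash
python3 snap.py p1;python3 -c "
import cv2;cv2.imwrite('pics/p1c.png',cv2.imread('pics/p1.png')[150:390,200:440])"
```

```text
[ 0.4784 -0.1862  0.2818] [ 3.1413 -0.0002  0.4918]
```

View pics/p1c.png

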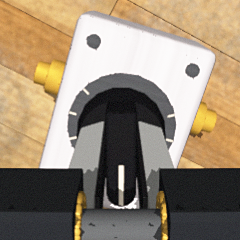

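The knob sits on the dial and the held line is unchanged at about (121,200) in the crop, so it hasn't slipped. One more millimetre to reach the stop.

In the tool's units: 0.001 m / 0.75 = 0.0013, 0.0005 m / 0.75 = 0.0007.

Emit:
pendant --rows '[[[0, 0, 0.0007, 0, 0, 0], [0, 0, 0.0013, 0, 0, 0], [0, 0, 0.0013, 0, 0, 0], [0, 0, 0.0013, 0, 0, 0], [0, 0, 0.0013, 0, 0, 0], [0, 0, 0.0013, 0, 0, 0]]]'

```text
time_s: 15.25
tcp_pos: [0.4784, -0.1863, 0.281]
orientation: [3.141, -0.0, 0.492]
ft_force: [-1.3, 0.8, 9.3]
grip_width: 0.151
finger_force: 10.0
```

```bash
python3 snap.py p2
```

Run:
```python
import cv2,numpy as np
for n in('g1','p1','p2'):
    I=cv2.imread(f'pics/{n}.png')[300:375,312:330]; m=np.argwhere(I.min(2)>150); print(n,m.mean(0)+[300,312],m.min(0)[0]+300,m.max(0)[0]+300)
```

```text
[ 0.4784 -0.1863  0.281 ] [ 3.1412 -0.0003  0.4918]
g1 [337.28571429 320.48351648] 315 357
p1 [335.52542373 320.92090395] 315 358
p2 [335.54651163 320.75581395] 315 358
```

```bash
python3 -c "
from plant import arm
print(arm.state()['ft_force'],arm.hand_in())"
```

```text
the job is handed in; nothing more can be done
[-2.27312862  0.91046073  8.14643351] None
```

The knob is home on the spindle and held pressed to about 8 mm, with a 10 N grip and 8–9 N of push. I handed the job in at about 15 s, but no verdict came back; the knob's nose started towards +x, not -x as the text says, so it took about a half turn.

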